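# Make up a compression-set sandwich of three rubber test pieces

### The arm

A 6-joint arm with a two-finger parallel gripper is mounted at the origin on the work surface. World frame = base frame: x ahead of the robot, y to its left, z up, the work surface at z = 0. Lengths are in mm, angles in rad, forces in N, time in s.
With the tool pointing down it reaches from about 350 to 800 mm from the base axis. Payload 7.3 kg.
Tool frame: the origin (TCP) lies at the very end of the fingers, on their centre line; the grasp point (between the pads) lies 19 mm behind it (manip.pinch_z is the distance from the TCP to the grasp point, in mm); z points along the fingers, y is the line along which they close (so a half turn about z gives the same grasp; the last joint's range is limited). The gripper opens to 85 mm and grips with 20 to 120 N. Pads are 22 mm wide; open, the fingers measure 114 mm over their backs; the gripper's body (76 mm by 85 mm) begins 54 mm behind the grasp point. The pads swing forward as they close: fully open they stand 13 mm farther back than shut.
Start: joints at [-0.146, 0.342, 1.524, -0, 1.275, -0.146], TCP at [525.021, 0.019, 206.622] pointing down, gripper open.
Joint ranges: [-2.53, 2.53], [-0.77, 2.02], [0.04, 2.7], [-1, 4.14], [0.28, 2.66], [-3.11, 3.11]. Speed limits (rad/s): [2.57, 2.57, 3.14, 3.14, 3.14, 3.14].

### API

Orientations are given as a unit quaternion [x, y, z, w].
In Python, from station import manip gives the robot as it stands. Calls block until the motion is done:
- manip.movep(position, orientation): joint-space move of the TCP to a pose.
- manip.line_to(position, max_speed=150, rot=None): straight line of the TCP; rot=None keeps the orientation; max_speed is the mean speed in mm/s.
- manip.movej(angles): joint-space move.
- manip.set_gripper(opening): finger opening in mm; the grip force is fixed at half the most; returns when the fingers have stopped.
- manip.wait(seconds).
- manip.ik(position, orientation): joint angles nearest the present ones, or None.
- manip.read_state(): the state.
- manip.camera(name): name is "scene" or "side" or "wrist"; returns a dict with "pixels" (400x640x3 uint8, red, green, blue), "vertical_fov" (degrees; the focal length in pixels is half the picture's height over the tangent of half this angle, whatever the lens; pixels are square), "cx", "cy" (the principal point, pixels), "origin" and "attitude" of the camera in the world. Camera axes: x right, y down, z forward; pixel columns grow to the right and rows downward; lengths in mm; the calibration is good to about 2 mm. A picture is of the moment at which its call begins. There is no depth.
A pose or a line that the arm cannot do raises manip.IKError and nothing moves.
- manip.job_done(): hands the job in; it is judged then, once.
The state is a dict: "clock": time; "qpos": joint angles; "joint_velocities": joint speeds; "joint_torque": joint torques, N m; "ee_pos": TCP position; "tcp_rot": TCP orientation; "wrist_force": force on the tool from outside, world axes, zero at the start; "torque": the same for the moment, N m; "gripper_width": finger opening in mm; "gripper_force": force on a finger pad.
Only numpy, scipy, OpenCV 4.12 (cv2) and the standard library are available. Lean on these libraries where they do the work, as an engineer would, in place of code of your own. Each camera call takes 0.05 s, during which the arm holds its last target. There are 200 camera calls.

### The job

Make up the compression jig for the clamp: stand the three rubber test pieces on the circles scribed on the steel base plate, the round disc on the one next to the carrying handle, the ring-shaped bush on the one farthest from the handle and the square block between them. Then lay the loose steel cover plate flat on top of the three, lengthways and squarely over the base plate with the edges lined up. Leave the gauge, the clamp, the calliper and the glass dish where they are.

Things in the scene. Friction and masses are not known exactly. Their poses are not given: they have to be found in the camera images.
- jig_base: Steel jig base, 220 x 56 x 12 mm, flat on the bench, heavy, does not shift. Origin: centre of underside; x along, y across, z up. A bent-rod handle (44 mm wide, 10 mm high) sticks out 30 mm at its -x end. On its top face (z 12): 44 mm circles at x = -52 (by the handle), 0, +52 mm, y = 0; fixed cross bars at x = -88 and +88, 12 wide, 9.4 high. Any yaw, on the robot's left or right.
- cover_plate: Loose cover: plain steel slab 220 x 56 x 9 mm, 0.87 kg, only an 11 mm dark mark at the centre of its top; flat on the bench, across from the base, any yaw. Origin: centre of underside; x along, y across, z up. Grip it at its middle across the 56 mm width. Laid on the three pieces its underside is 24.5 mm above the bench, 3 mm clear of the base's cross bars.
- disc: Round solid test piece of tan gum rubber, a firm cylinder 34 mm in diameter and 12.5 mm high, 15 g, standing on a flat face. Origin: centre of its underside.
- block: Square test piece of the same tan rubber, 32 x 32 x 12.5 mm high, 17 g. Origin: centre of its underside; x and y square to its sides, z up.
- bush: Ring-shaped test piece (bush) of the same tan rubber, outside diameter 38 mm, with a through hole of 18 mm, 12.5 mm high, 15 g, its hole upright. Origin: centre of its underside, on the axis of the hole.
- dial_gauge: Bystander: dial thickness gauge on a grey foot 110 x 90 mm with a column, 212 mm tall, loose, at the far left of the work. Origin: centre of the foot's underside.
- g_clamp: Bystander: blue G-clamp lying flat, about 125 x 200 mm, 20 mm high, loose, at the far right of the work. Origin: about the middle of its jaws, on the bench.
- calliper: Bystander: steel calliper with a black slide, 225 mm long, 12 mm high, lying beyond the test pieces along y. Origin: middle of its beam, on the bench.
- dish: Bystander: round glass dish of 90 mm diameter, 15 mm high, holding three small (13 mm) rubber pieces that are not used here, beyond the test pieces. Origin: centre of its underside.
Things that resemble listed ones, but are neither listed nor needed, are in the scene too. Leave any green or red look-alike of the cover_plate alone.

How it is judged (in metres and radians):
On the way:
1. the disc, the block and the bush stand on their circles on the base plate: disc next to the handle, bush farthest from it, block between (x of disc in the frame of jig_base between -0.062 and -0.042 m and y of disc in the frame of jig_base between -0.01 and 0.01 m and z of disc in the frame of jig_base between 0.009 and 0.015 m and x of block in the frame of jig_base between -0.01 and 0.01 m and y of block in the frame of jig_base between -0.01 and 0.01 m and z of block in the frame of jig_base between 0.009 and 0.015 m and x of bush in the frame of jig_base between 0.042 and 0.062 m and y of bush in the frame of jig_base between -0.01 and 0.01 m and z of bush in the frame of jig_base between 0.009 and 0.015 m), for 0.2 s.
At the end, for the whole second after the job is handed in: Disc (next to the handle), block (middle) and bush lie flat on the base, each within 10 mm of its circle's centre along and across. The cover rests flat (0.035 rad) on all three, centred over the base within 10 mm along and 8 mm across, parallel within 0.09 rad. All released and at rest (all of step 1 and x of cover_plate in the frame of jig_base between -0.01 and 0.01 m and y of cover_plate in the frame of jig_base between -0.008 and 0.008 m and z of cover_plate in the frame of jig_base between 0.022 and 0.027 m and angle between the x axis of cover_plate and the x axis of jig_base, either way round below 0.09 rad and angle between cover_plate's own z axis and vertical below 0.035 rad and linear speed of each of disc, block, bush, cover_plate below 0.01 m/s and angular speed of each of disc, block, bush, cover_plate below 0.15 rad/s); the robot touches nothing.
It fails at once if the dial thickness gauge is shifted by more than 15 mm (distance of dial_gauge from where it was at the start of the episode above 0.015 m).
It fails at once if the G-clamp is shifted by more than 15 mm (distance of g_clamp from where it was at the start of the episode above 0.015 m).
It fails at once if the calliper is shifted by more than 15 mm (distance of calliper from where it was at the start of the episode above 0.015 m).
It fails at once if the glass dish is shifted by more than 15 mm (distance of dish from where it was at the start of the episode above 0.015 m).
It also fails if it takes over 96 s, if anything falls off the work surface, if the arm or the gripper's body presses on something with over 40 N, if the wrist force passes 120 N, or if a joint passes its speed limit or range.

## Working session

There is one attempt and no reset: what is moved stays moved. The work goes in short steps, each a Python script; the robot and the scene stay as the last script left them, time stands still between calls to the robot, and variables do not carry over. Pictures are saved under pics/ and viewed, at most 14 in all, crops included, and the job is handed in when it is done.

```bash
mkdir -p pics; ls
python3 - <<'E'
from station import manip
import cv2
for n in("scene","side","wrist"):
    c=manip.camera(n); cv2.imwrite(f"pics/{n}0.png",c["pixels"][:,:,::-1]); print(n,c["vertical_fov"],c["cx"],c["cy"],c["origin"],c["attitude"])
s=manip.read_state();print(s["clock"],s["tcp_rot"],manip.pinch_z,s["gripper_width"])
E
```

```text
pics
scene 47.33960027804215 327.19707536468064 201.61284105381745 [1147.37002029 -387.93125868 1164.29116366] [ 0.84599807  0.45055869 -0.13112314 -0.25316172]
side 56.11890722725478 327.06687125953806 203.57984453289234 [ 146.0221791  -662.98778747  791.14924866] [ 0.89337255 -0.21781438  0.09704867 -0.38082008]
wrist 65.79454280604472 316.2049545212551 198.10682243477657 [524.97117191  65.91474741 372.81880563] [ 9.91356870e-01  2.37411738e-05 -2.89387879e-04  1.31192502e-01]
0.15 [ 7.07122599e-01  7.07090716e-01 -3.61207417e-04 -4.67085530e-04] 18.700000000000003 85.91704802510817
```

View pics/scene0.png

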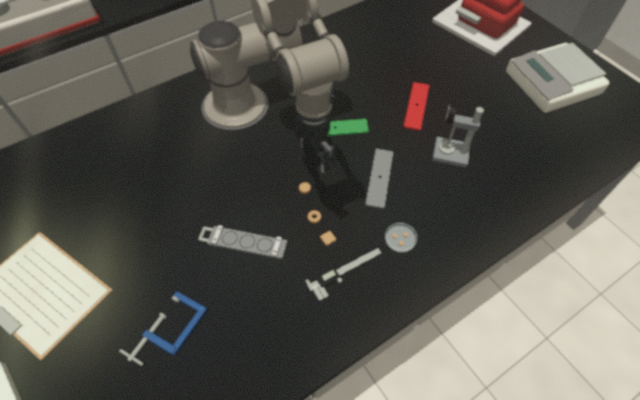

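View pics/wrist0.png

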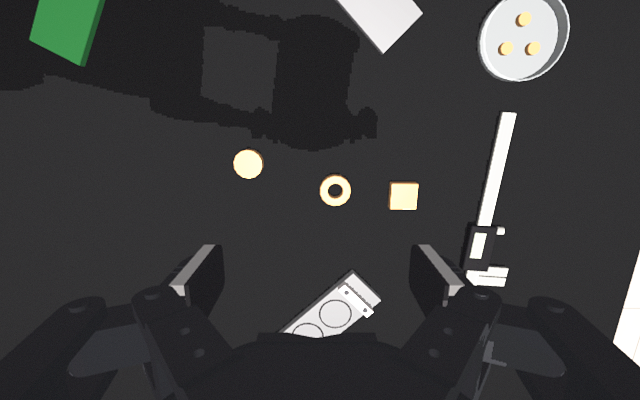

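The wrist view shows the disc at (248,164), bush (335,190), block (404,196). In the scene view the base's handle is at (205,234), with its far end at (287,243), and the grey cover is centred at (380,178) with its dark mark. Next I'll get rough positions, then take wrist views over the base and cover.

```bash
cat > h.py <<'E'
from station import manip
import numpy as np, cv2
from scipy.spatial.transform import Rotation as R
def look(n,f=None):
    c=manip.camera(n)
    if f: cv2.imwrite(f"pics/{f}.png",c["pixels"][:,:,::-1])
    np.save(f"/tmp/{f or n}.npy",{k:v for k,v in c.items()},allow_pickle=True)
    return c
def load(f): return np.load(f"/tmp/{f}.npy",allow_pickle=True).item()
def px(c,u,v,z):
    f=200/np.tan(np.radians(c["vertical_fov"])/2)
    d=R.from_quat(c["attitude"]).apply([(u-c["cx"])/f,(v-c["cy"])/f,1]); o=np.array(c["origin"])
    return (o+d*(z-o[2])/d[2])[:2]
# tool down, y axis of tool (closing line) along world angle a
def rot(a):
    y=np.array([np.cos(a),np.sin(a),0]); z=np.array([0,0,-1.]); x=np.cross(y,z)
    return R.from_matrix(np.c_[x,y,z]).as_quat()
E
python3 - <<'E'
from h import *
w=look("wrist");s=look("scene")
for p in [(248,164),(335,190),(404,196)]: print(px(w,*p,12.5))
for p,z in [((205,234),5),((287,243),12),((229,238),12),((247,241),12),((265,244),12),((380,178),9),((382,150),9),((377,206),9),((304,187),12),((314,216),12),((328,238),12)]: print(p,px(s,*p,z))
E
```

```text
[444.90226024  10.21715393]
[547.40170233 -21.12737913]
[630.65573386 -28.55732591]
(205, 234) [ 420.47338532 -315.07130622]
(287, 243) [ 581.11390016 -134.86314072]
(229, 238) [ 474.92402102 -264.28279357]
(247, 241) [ 512.13918815 -226.20013241]
(265, 244) [ 549.07423055 -188.40412574]
(380, 178) [545.38544682 226.86236837]
(382, 150) [459.28806125 301.53086173]
(377, 206) [622.94409323 155.64602486]
(304, 187) [443.94186163   9.59616885]
(314, 216) [548.57008951 -21.91805234]
(328, 238) [632.69828729 -28.90316621]
```

Run:
```python
from h import *
def over(p,a,f):
    q=rot(a); tx=R.from_quat(q).apply([1,0,0])[:2]
    t=np.r_[np.array(p)-40*tx,170]
    try: manip.movep(t,q)
    except manip.IKError: print("ik",f); return
    look("wrist",f); print(f,manip.read_state()["qpos"].round(2),manip.read_state()["clock"])
over((512,-226),np.radians(45.7),"base1")
over((545,227),np.radians(-41.7),"cover1")
a=np.hstack([cv2.imread("pics/base1.png")[60:300]]);b=cv2.imread("pics/cover1.png")[60:300]
cv2.imwrite("pics/both1.png",np.vstack([a,b]))
```

```text
base1 [-0.57  0.5   1.37  0.    1.27 -1.36] 1.4167
cover1 [ 0.22  0.43  1.5  -0.    1.22  0.95] 3.4583
```

View pics/both1.png

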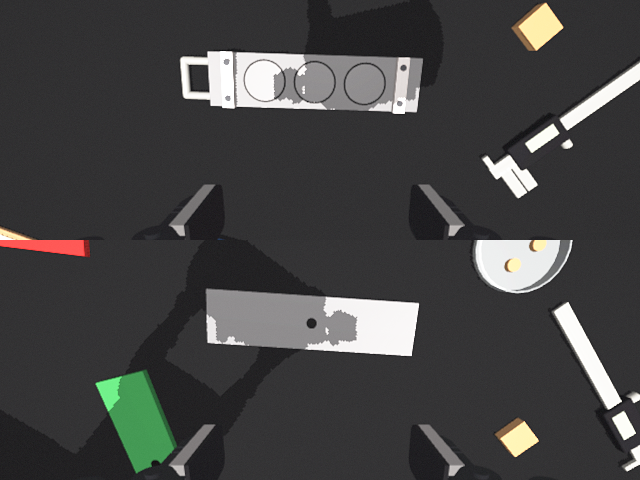

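The base circles sit at about (264,140), (315,142), (365,144) in base1, with the handle on the left. In cover1 the cover's mark is at (311,143), with its corners near (206,109), (419,123), (411,175), (207,162).

Run:
```python
from h import *
b=load("base1");c=load("cover1")
B=[px(b,*p,12) for p in [(264.5,140),(315,142),(365,144)]];print(B,[np.linalg.norm(B[i+1]-B[i]) for i in(0,1)])
d=B[2]-B[0];print(np.degrees(np.arctan2(d[1],d[0])))
C=[px(c,*p,9) for p in [(206,109),(419,123),(411,175),(207,162)]]
print(C,np.mean(C,0),px(c,311,143,9))
for i,j in((0,1),(3,2)):
    d=C[j]-C[i];print(np.linalg.norm(d),np.degrees(np.arctan2(d[1],d[0])))
w=cv2.imread("pics/wrist0.png")
x=cv2.resize(w[140:230,220:440],None,fx=3.6,fy=3.6,interpolation=cv2.INTER_CUBIC)
y=cv2.resize(cv2.imread("pics/base1.png")[100:185,170:435],(x.shape[1],254),interpolation=cv2.INTER_CUBIC)
cv2.imwrite("pics/crop2.png",np.vstack([x,y])); print(x.shape)
# block contour
for f,n,r in (("wrist0","block",(374,430,170,222)),("wrist0","disc",(225,272,140,188)),("wrist0","bush",(310,360,165,215))):
    m=(w[r[2]:r[3],r[0]:r[1]].max(2)>200).astype(np.uint8)
    k=max(cv2.findContours(m,0,1)[0],key=cv2.contourArea)
    q=cv2.minAreaRect(k); print(n,q[0][0]+r[0],q[0][1]+r[2],q[1:],)
    W=load("wrist"); print(px(W,q[0][0]+r[0],q[0][1]+r[2],12.5))
    print([px(W,p[0]+r[0],p[1]+r[2],12.5).round(1) for p in cv2.boxPoints(q)])
```

```text
[array([ 474.69270683, -263.14203171]), array([ 512.70885774, -227.16107175]), array([ 550.49313018, -191.42753692])] [np.float64(52.34364535992893), np.float64(52.005160854660254)]
43.41340371861266
[array([482.68647047, 324.93501119]), array([636.43318546, 169.38864264]), array([597.29978183, 131.35360594]), array([443.68027334, 287.08908139])] [540.02492778 228.19158529] [539.66467965 228.32074005]
218.70693893370606 -45.33337761406765
218.75212388238333 -45.39189310492884
(324, 792, 3)
block 404.0 196.0 ((26.0, 28.0), 90.0)
[630.65573386 -28.55732591]
[array([612.8, -12.5]), array([646.2, -12.5]), array([648.9, -44.9]), array([614.8, -44.9])]
disc 247.0 164.0 ((28.0, 28.0), 90.0)
[443.72967366  10.21712316]
[array([428.5,  26.5]), array([460.9,  26.5]), array([459.4,  -6.5]), array([426.1,  -6.5])]
bush 335.0 190.5 ((29.0, 30.0), 90.0)
[547.41143631 -21.74403882]
[array([529.4,  -4.1]), array([564.9,  -4.1]), array([565.9, -39.9]), array([529.5, -39.9])]
```

View pics/crop2.png

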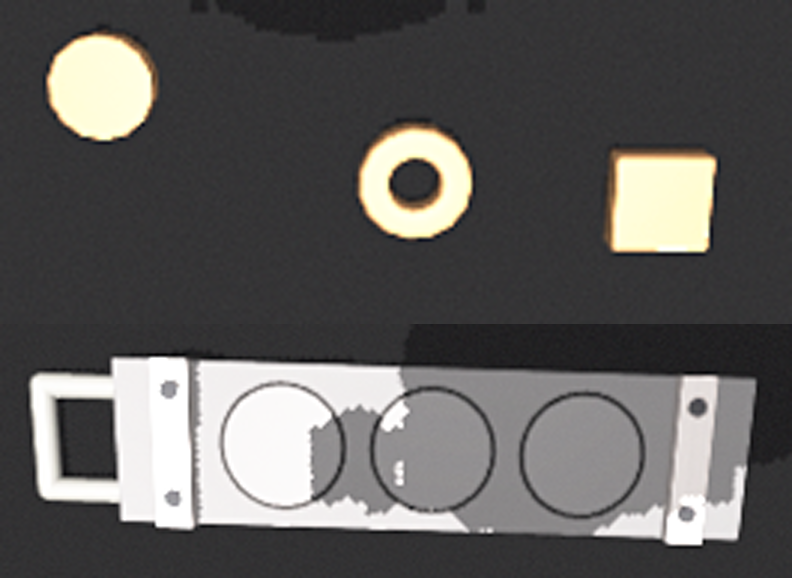

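```bash
cat >> h.py <<'E'
BC=np.array([512.7,-227.4]); BA=np.radians(43.5); AP=BA-np.pi/2
def onbase(x): return BC+x*np.array([np.cos(BA),np.sin(BA)])
def pick(p,a,z,op,zup=70):
    q=rot(a); manip.set_gripper(op)
    manip.movep(np.r_[p,zup],q); manip.line_to(np.r_[p,z],120)
    manip.set_gripper(0); s=manip.read_state(); print("grip",s["gripper_width"],s["gripper_force"],s["wrist_force"].round(1) if hasattr(s["wrist_force"],"round") else s["wrist_force"])
    manip.line_to(np.r_[p,zup],150)
def place(p,a,z,op,zup=70):
    manip.movep(np.r_[p,zup],rot(a)); manip.line_to(np.r_[p,z],80)
    s=manip.read_state(); print("held",s["gripper_width"],s["wrist_force"],s["ee_pos"])
    manip.set_gripper(op); manip.line_to(np.r_[p,zup+20],150); print("t",s["clock"])
E
python3 - <<'E'
from h import *
pick((444.2,10.2),AP,2,60)
place(onbase(-52),AP,14.5,60)
manip.movep(np.r_[onbase(0)+40*np.array([np.cos(BA+np.pi/2),np.sin(BA+np.pi/2)])*-1,170],rot(BA)); look("wrist","b3")
cv2.imwrite("pics/b3c.png",cv2.resize(cv2.imread("pics/b3.png")[80:260,150:480],None,fx=2,fy=2))
print(manip.read_state()["clock"])
E
```

```text
grip -0.1076653726254453 0.0 [-0.9 -1.  -0. ]
held -0.23053278731454654 [0.09340508 0.36260659 0.54529888] [ 475.29939033 -263.34614156   14.83670163]
t 8.5583
11.2
```

View pics/b3c.png

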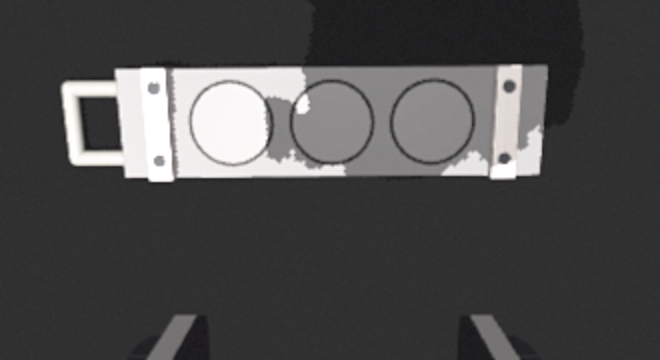

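The base is still empty: the gripper closed to 0, so it missed the disc. Next I'll look at the pieces.

Run:
```python
from h import *
manip.movep([525,0,207],rot(0)); look("wrist","w4"); look("side","s4")
a=cv2.resize(cv2.imread("pics/w4.png")[80:300],None,fx=1,fy=1); b=cv2.imread("pics/s4.png")
cv2.imwrite("pics/w4c.png",np.vstack([a,b[20:380]]))
```

```text
(no output)
```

View pics/w4c.png

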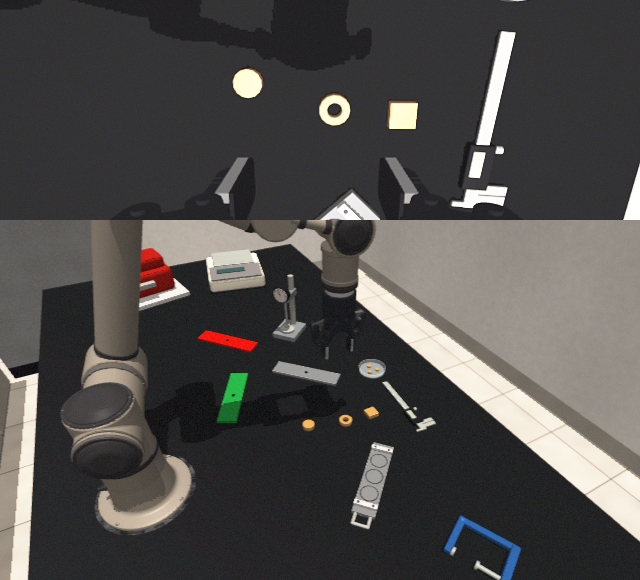

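Run:
```python
from h import *
p=(444.2,10.2)
manip.set_gripper(60);print(manip.read_state()["gripper_width"])
manip.movep(np.r_[p,70],rot(AP)); print(manip.read_state()["ee_pos"])
manip.line_to(np.r_[p,2],120);s=manip.read_state();print(s["ee_pos"],s["wrist_force"],s["clock"])
look("wrist","w5");look("side","s5");look("scene","c5")
a=cv2.imread("pics/w5.png")[:,120:520]; b=cv2.resize(cv2.imread("pics/s5.png")[340:440,260:360],(300,300));c=cv2.resize(cv2.imread("pics/c5.png")[150:230,260:340],(300,300))
cv2.imwrite("pics/w5c.png",np.hstack([a[:300],b,]))
cv2.imwrite("pics/w5c.png",np.hstack([cv2.resize(a,(400,400)),np.vstack([b[:200],c[:200]])]))
```

```text
60.17346253356665
[445.5804729    9.90689599  70.72171273]
[445.03736715  10.07130746   2.59504731] [-0.4308864   0.59135925  0.47006983] 14.1167
```

View pics/w5c.png

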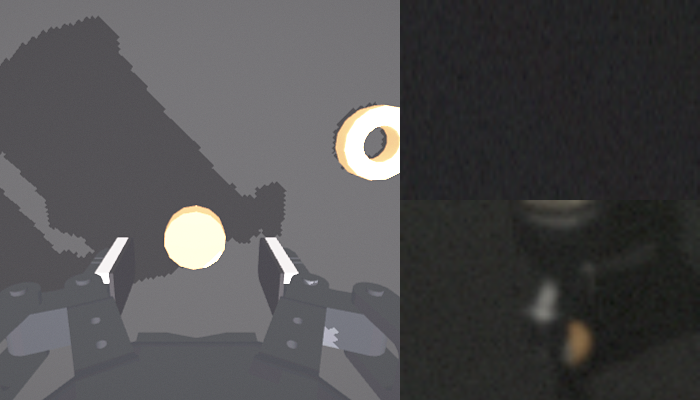

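The disc at (195,237) is centred under the TCP, but the fingertips at (128,237) sit too high for the stated TCP. By their scale they end about 30 mm above it. I'll do a guarded descent to measure where they really end.

Run:
```python
from h import *
p=(444.2,10.2); z=2
f0=manip.read_state()["wrist_force"][2]
while z>-38:
    z-=2 if z>-14 else 1
    manip.line_to(np.r_[p,z],60); s=manip.read_state(); 
    if abs(s["wrist_force"][2]-f0)>4: break
print(z,s["ee_pos"],s["wrist_force"],f0,s["clock"])
look("wrist","w6")
```

```text
-31 [444.38405176  10.17960889 -29.82873929] [-3.92795717  0.10911571 18.77444725] 0.589898994969369 20.5167
```

The bench contact shows that the fingertips at 60 mm opening end about 29.5 mm above the nominal TCP. I'll compensate and grip here.

Run:
```python
from h import *
p=(444.2,10.2)
manip.line_to(np.r_[p,-24],60)
manip.set_gripper(0); s=manip.read_state(); print("grip",s["gripper_width"],s["gripper_force"],s["wrist_force"])
if s["gripper_width"]>25:
    manip.line_to(np.r_[p,40],150)
    place(onbase(-52),AP,-11.3,60,50)
look("wrist","w7"); print(manip.read_state()["clock"])
```

```text
grip 30.954620020897295 58.89149487018585 [-1.89769191 -0.34360296  4.61888386]
held 31.08432522153254 [0.10208039 0.01917617 1.00842128] [ 475.13970421 -263.17956698  -11.33827749]
t 23.775
24.9083
```

View pics/w7.png

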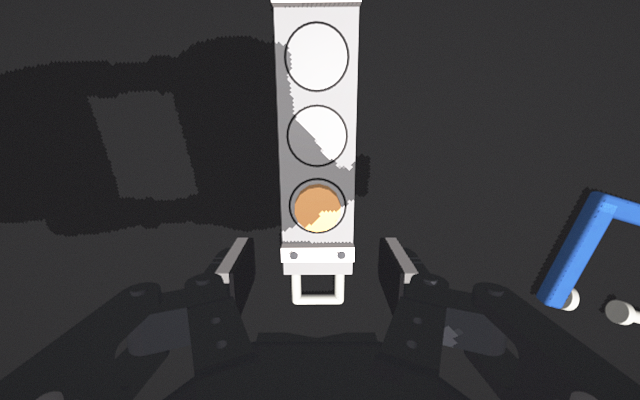

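The disc stands centred in the circle by the handle at (317,206). Next come the bush and block.

Run:
```python
from h import *
pick((547.8,-21.7),AP,-24,60,30)
place(onbase(52),AP,-11.3,60,40)
pick((630.7,-28.7),np.radians(-92.5),-24,60,30)
place(onbase(0),AP,-11.3,58,40)
t=BA+np.pi/2
manip.movep(np.r_[onbase(0)-40*np.array([np.cos(t),np.sin(t)]),150],rot(BA)); look("wrist","b8")
cv2.imwrite("pics/b8c.png",cv2.resize(cv2.imread("pics/b8.png")[60:260,150:480],None,fx=2.2,fy=2.2))
print(manip.read_state()["clock"])
```

```text
grip 34.96971270514818 59.12687726318836 [-0.9 -1.5  6.8]
held 34.89529299836569 [-5.25516991  3.82302738 13.55977524] [ 549.65041903 -190.47216207  -10.55042652]
t 29.1
grip 30.05676629303336 59.78899955749512 [ 0.4 -0.3  5.9]
held 30.30690956619188 [-0.03064741 -0.40948307  0.17228633] [ 512.68396832 -227.1776884   -11.79209974]
t 34.7083
37.1833
```

View pics/b8c.png

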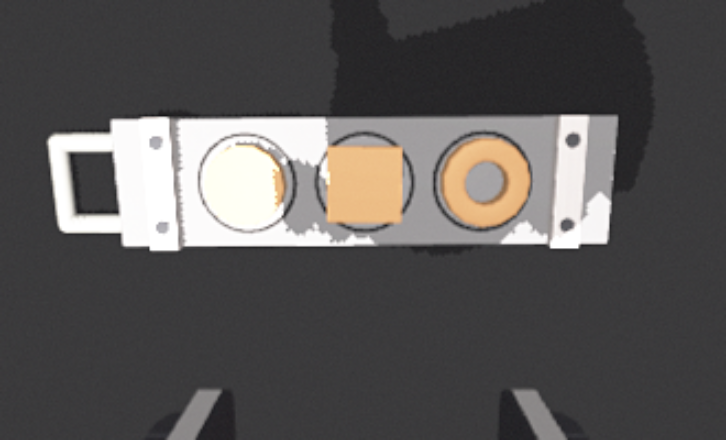

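All three pieces stand on their circles: disc (242,187), block (365,185), bush (486,182) in the crop. Next is the cover.

Run:
```python
from h import *
pick((539.8,228.3),np.radians(44.6),-26.5,78,40)
s=manip.read_state();print(s["gripper_width"],s["wrist_force"],s["clock"])
if s["gripper_width"]>45:
    manip.line_to([530,0,50],130,rot(np.radians(0)))
    manip.line_to(np.r_[onbase(0),50],130,rot(AP))
    print(manip.read_state()["ee_pos"],manip.read_state()["gripper_width"],manip.read_state()["wrist_force"])
look("side","s9");look("wrist","w9"); print(manip.read_state()["clock"])
cv2.imwrite("pics/s9c.png",np.hstack([cv2.resize(cv2.imread("pics/s9.png")[220:400,280:480],(400,360)),cv2.imread("pics/w9.png")[:360,120:520]]))
```

```text
grip 53.65345005150146 62.745065689086914 [-1.3 -1.7  6.7]
53.603852550820335 [-0.10189528  0.89205134 -9.37858557] 40.9667
[ 512.73393899 -226.7193666    49.97097783] 53.673302081238226 [-0.01963432 -0.19868972 -7.95272472]
44.8833
```

View pics/s9c.png

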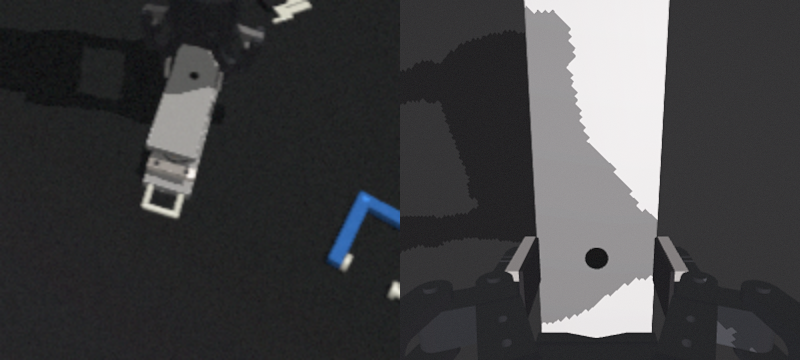

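The cover is held level and square, with its mark at (317,258) in the wrist picture. I'll correct for its offset and lower it.

Run:
```python
from h import *
w=load("w9"); m=px(w,317,258,50+26.5+9); d=m-onbase(0)
ax=np.array([np.cos(BA),np.sin(BA)]);print(m,d,d@ax, px(w,325-200+120-0,0,0)*0)
t=onbase(0)-(d@ax)*ax if abs(d@ax)<12 else onbase(0)
manip.line_to(np.r_[t,8],100)
f0=manip.read_state()["wrist_force"][2]; z=1.5
while z>-4:
    manip.line_to(np.r_[t,z],40); manip.wait(.1); s=manip.read_state()
    if s["wrist_force"][2]-f0>4: break
    z-=.5
print(z,f0,s["wrist_force"],s["ee_pos"],s["clock"])
look("scene","c10");look("wrist","w10")
```

```text
[ 514.35228893 -225.77565723] [1.65228893 1.62434277] 2.3166518178369926 [ 0. -0.]
-1.0 -8.150293154632132 [-3.14223786  0.38692559  2.40775615] [ 5.11161676e+02 -2.29072029e+02 -4.29172007e-01] 47.6083
```

Contact came at the expected height. Now I'll release, back off and check.

Run:
```python
from h import *
manip.set_gripper(80); p=manip.read_state()["ee_pos"]
manip.line_to([p[0],p[1],90],120)
t=BA+np.pi/2
manip.movep(np.r_[onbase(0)-60*np.array([np.cos(t),np.sin(t)]),150],rot(BA)); look("wrist","b11")
cv2.imwrite("pics/b11c.png",cv2.resize(cv2.imread("pics/b11.png")[40:240,150:480],None,fx=2.4,fy=2.4,interpolation=cv2.INTER_CUBIC))
print(manip.read_state()["clock"])
```

```text
50.4667
```

View pics/b11c.png

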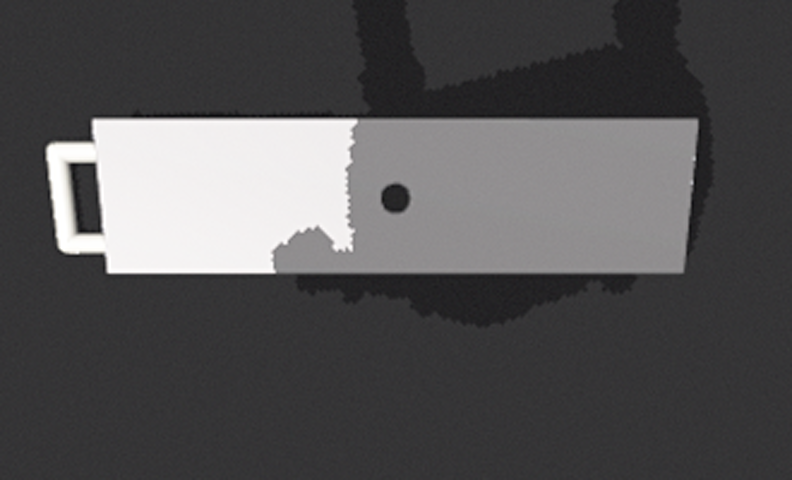

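Run:
```python
from h import *
w=load("b11"); ax=np.array([np.cos(BA),np.sin(BA)]); ay=np.array([-ax[1],ax[0]])
f=lambda u,v,z:(lambda d:(round(d@ax,1),round(d@ay,1)))(px(w,u/2.4+150,v/2.4+40,z)-BC)
print(f(395,198,33.5),[f(*p,33.5) for p in((92,118),(698,118),(684,273),(107,273))],[f(*p,10) for p in((45,150),(60,253))])
```

```text
(np.float64(-1.1), np.float64(-0.6)) [(np.float64(-110.3), np.float64(27.5)), (np.float64(108.1), np.float64(27.3)), (np.float64(108.6), np.float64(-28.4)), (np.float64(-110.6), np.float64(-28.2))] [(np.float64(-139.4), np.float64(17.4)), (np.float64(-138.2), np.float64(-22.8))]
```

The cover is within about 1 mm along and across the base, square and flat at the right height.

```bash
python3 -c "
from station import manip
print(manip.job_done())"
```

```text
the job is handed in; nothing more can be done
None
```

The jig is made up and handed in: disc, block and bush are on their circles, and the cover measured about 1 mm off centre and square over the base. I don't have the judge's result.

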